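# Put the mixed-up forming tools back on their own stands

## Robot

A 6-joint arm with a two-finger parallel gripper is mounted at the origin on the work surface. World frame = base frame: x ahead of the robot, y to its left, z up, the work surface at z = 0. Lengths are in m, angles in rad, forces in N, time in s.
With the tool pointing down it reaches from about 0.375 to 0.9 m from the base axis. Payload 3.1 kg.
Tool frame: the origin (TCP) lies between the finger pads; the fingertips stand 14 mm ahead of it and the grasp point (between the pads) lies 5 mm behind it (robot.finger_overhang is the distance from the TCP to the fingertips, in m); z points along the fingers, y is the line along which they close (so a half turn about z gives the same grasp; the last joint's range is limited). The gripper opens to 87 mm and grips with 3 to 60 N. Pads are 19 mm wide; open, the fingers measure 117 mm over their backs; the gripper's body (75 mm by 190 mm) begins 51 mm behind the grasp point.
Start: joints at [-1.387, 0.527, 1.433, -0, 1.181, -0.178], TCP at [0.221, -0.585, 0.237] pointing down, gripper open.
Joint ranges: [-3.08, 3.08], [-0.75, 2.2], [0.22, 2.44], [-1.43, 4.57], [0, 2.65], [-2.85, 2.85]. Speed limits (rad/s): [2.79, 2.79, 3.14, 3.14, 3.14, 3.14].

## Interface

Orientations are given as a unit quaternion [x, y, z, w].
In Python, from rig import monitor, cams, workorder, robot gives the robot as it stands.
- The arm moves only by the tool send_rows, never from a script. Its argument "moves" is one flat list of numbers, 7 for each row, row after row: the opening, from 0 (shut) to 1 (fully open), then the shift along the world's x, y, z in cm, then the turn, a rotation vector about the world's x, y, z in rad. A call has 1 to 5 rows; each row is the pose to reach, as a shift and turn from the pose commanded when the call began; what a row does not reach only later rows make up. A row lasts 1/12 s, in which the tool goes at most 41.7 mm and 7.16 degrees, less where a joint would pass 70% of its speed; a pose out of reach is approached as far as the arm can. A call with a gripper value outside its range is refused whole. The fingers move at their own pace and stop on an object; "grip_force" is the grip in N (left out, the last holds). Time passes only in rows, so rows that repeat a pose let the fingers close. It gives the time, the measured TCP pose, the force, the opening and the grip force at its end, in the units of the state.
- monitor.get_obs(): the state, without advancing time (a new reading comes with each control period).
- cams.camera(name): name is "scene" or "top" or "wrist"; returns a dict with "pixels" (384x512x3 uint8, blue, green, red), "range_z" (384x512 float32, m along the optical axis (not along the pixel's ray), 0 where there is no reading), "fovy" (degrees; the focal length in pixels is half the picture's height over the tangent of half this angle, whatever the lens; pixels are square), "cx", "cy" (the principal point, pixels), "rvec" (rotation vector, rad) and "tvec" (3), from world to camera coordinates, as OpenCV has them; the wrist camera has in their place "hand_eye" (4x4, takes a point from camera to tool coordinates, whose origin is the TCP and whose axes are the flange's). Camera axes: x right, y down, z forward; pixel columns grow to the right and rows downward; lengths in m; the calibration is good to about 2 mm. A picture is of the moment at which its call begins: read the wrist's pose just before it.
- workorder.hand_in(): hands the job in; it is judged then, once.
The state is a dict: "time": time; "q": joint angles; "joint_velocities": joint speeds; "joint_torque": joint torques, N m; "position": TCP position; "tool_rot": TCP orientation; "ft_force": force on the tool from outside, world axes, zero at the start; "moment": the same for the moment, N m; "grip_width": finger opening in m; "grip_force": force on a finger pad.
Only numpy, scipy, OpenCV 4.12 (cv2) and the standard library are available. Lean on these libraries where they do the work, as an engineer would, in place of code of your own. Each camera call takes 0.05 s, during which the arm holds its last target. There are 200 camera calls.

## Task

After class the three metal-forming tools on the jeweller's bench stand on one another's stands. Put each one back on its own stand, upright and in the middle: the brass doming block on the stand with the yellow square, the blue disc cutter on the one with the blue disc, the red-collared stake on the one with the red disc; the bare stand is free for parking a tool on the way. Set the tools down gently without dropping them, and leave the jar, the bowl and the tin where they are.

Things in the scene. Friction and masses are not known exactly. Their poses are not given: they have to be found in the camera images.
- doming_block: solid brass cube, 42 mm, with a round dark hollow in its top and side faces; about 0.55 kg. Loose; starts on another tool's stand. Origin: centre of its underside; x and y square to its side faces, z up (top at 42 mm). Its home is stand_yellow; any way round will do.
- disc_cutter: upright round blue block, 54 mm diameter, 40 mm high, 38 mm grey metal face on its top with five black holes; about 0.5 kg. Loose; starts on another tool's stand. Origin: centre of its underside, z up. Its home is stand_blue.
- stake: upright mushroom-shaped steel stake, 62 mm high: dark round foot 46 mm diameter (0 to 12 mm up), stem 20 mm diameter (12 to 36 mm), red cylindrical collar 34 mm diameter (36 to 54 mm up, the place to grip), low polished dome 25 mm diameter on top (54 to 62 mm); about 0.35 kg. Loose; starts on another tool's stand. Origin: centre of its underside, z up. Its home is stand_red.
- stand_yellow: fixed round dark-wood stand, 100 mm diameter, 14 mm high, flat top without a rim, a 64 mm yellow square painted on top; home of the doming block. Origin: centre of its underside (top at 14 mm), z up. It cannot move.
- stand_blue: fixed round dark-wood stand, 100 mm diameter, 14 mm high, flat top without a rim, an 84 mm blue disc painted on top; home of the disc cutter. Origin: centre of its underside (top at 14 mm), z up. It cannot move.
- stand_red: fixed round dark-wood stand, 100 mm diameter, 14 mm high, flat top without a rim, a 72 mm red disc painted on top; home of the stake. Origin: centre of its underside (top at 14 mm), z up. It cannot move.
- stand_spare: fixed round dark-wood stand, 100 mm diameter, 14 mm high, flat top without a rim, bare wood on top; empty at the start, the free spot for parking. Origin: centre of its underside (top at 14 mm), z up. It cannot move.
- flux_jar: bystander: small amber glass jar with white cap, 40 mm diameter, 50 mm high, loose. Origin: centre of its underside.
- bowl: bystander: small white ceramic bowl, 68 mm across the rim, 30 mm high, loose. Origin: centre of its underside.
- tin: bystander: open aluminium tray, 80 (x) by 60 (y) by 22 mm high, loose. Origin: centre of its underside.
There are look-alikes about, which are no part of the job. Leave any pink look-alike of the stake alone. What is shaped like the stand_yellow but green is not meant.

How it is judged:
By the outcome, as a careful person would: the job done as asked, in the order asked, and still so for the second after the job is handed in, with the robot touching nothing.
It also fails if it takes over 93 s, if anything falls off the work surface, if the arm or the gripper's body presses on something with over 40 N, if the wrist force passes 120 N, or if a joint passes its speed limit or range.

## Working session

There is one attempt and no reset: what is moved stays moved. The work goes in short steps, Python scripts to look and compute and a tool call to move; the robot and the scene stay as the last step left them, time stands still between calls to the robot, and variables do not carry over. Pictures are saved under pics/ and viewed, at most 14 in all, crops included, and the job is handed in when it is done.

Besides the shell and the picture viewer there is one more tool, called after "Call:" as name(argument=value, ...) on one line, values as JSON. send_rows: Moves the arm, as the interface text tells. Its arguments: {"type":"object","properties":{"moves":{"type":"array","items":{"type":"number"}},"grip_force":{"type":"number"}},"required":["moves"]}

```bash
mkdir -p pics; ls; cat > h.py <<'E'
import numpy as np, cv2
from rig import monitor, cams, workorder, robot
def cam(n):
    o=monitor.get_obs(); c=cams.camera(n); im=np.asarray(c["pixels"]); h,w=im.shape[:2]
    c["f"]=h/2/np.tan(np.radians(c["fovy"])/2); c["im"]=im
    if "hand_eye" in c:
        from scipy.spatial.transform import Rotation as R
        T=np.eye(4); T[:3,:3]=R.from_quat(o["tool_rot"]).as_matrix(); T[:3,3]=o["position"]
        M=T@np.asarray(c["hand_eye"]); c["R"]=M[:3,:3]; c["C"]=M[:3,3]
    else:
        Rm=cv2.Rodrigues(np.asarray(c["rvec"],float))[0]; c["R"]=Rm.T; c["C"]=-Rm.T@np.asarray(c["tvec"],float).ravel()
    return c
def cloud(c):
    z=np.asarray(c["range_z"]); h,w=z.shape; u,v=np.meshgrid(np.arange(w),np.arange(h))
    P=np.stack([(u-c["cx"])/c["f"]*z,(v-c["cy"])/c["f"]*z,z],-1)
    P=P@c["R"].T+c["C"]; P[z<=0]=np.nan; return P
def ray(c,u,v,z):
    d=c["R"]@np.array([(u-c["cx"])/c["f"],(v-c["cy"])/c["f"],1]); s=(z-c["C"][2])/d[2]; return c["C"]+s*d
E
python3 - <<'E'
from h import *
for n in("top","scene"):
    c=cam(n); cv2.imwrite(f"pics/{n}0.png",c["im"]); print(n,c["C"],c["f"],c["cx"],c["cy"])
print(monitor.get_obs())
E
```

```text
pics
top [ 0.51316743 -0.05367523  0.99199469] 379.1295180045662 248.47820525738558 197.00426255864392
scene [1.44251299 0.17049243 0.60413315] 355.9393949565692 246.91188066686806 194.94538293235422
{'time': 0.1, 'q': array([-1.38745754e+00,  5.28374190e-01,  1.43379397e+00,  1.50097047e-05,
        1.18139767e+00, -1.78475854e-01]), 'joint_velocities': array([ 9.61931281e-04, -8.27513482e-04, -1.93306296e-03,  1.75887400e-04,
        1.84174482e-04,  6.19537632e-05]), 'joint_torque': array([-1.01746919e-04, -4.40985739e+01, -1.77151412e+01,  6.35704421e-02,
        5.34222624e-02, -4.08053427e-05]), 'position': array([ 0.22115909, -0.58387653,  0.23566256]), 'tool_rot': array([ 9.83680886e-01,  1.79919263e-01,  4.54133726e-06, -9.86600460e-04]), 'ft_force': array([ 0.33959029, -0.67305578, -1.11224297]), 'moment': array([-0.01811422, -0.04448813, -0.03978971]), 'grip_force': 0.0, 'grip_width': 0.08715504347559692}
```

View pics/top0.png

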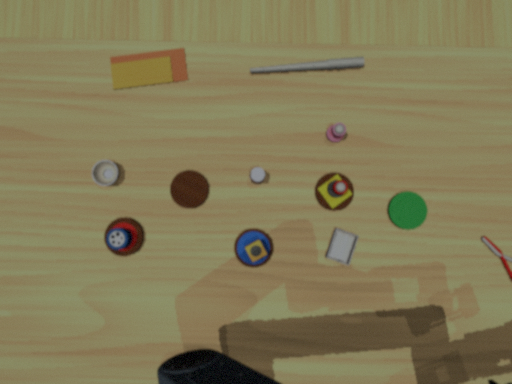

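View pics/scene0.png

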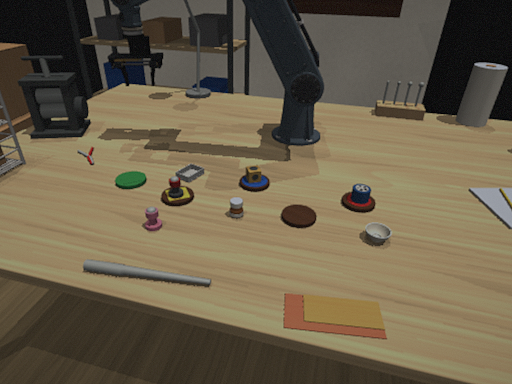

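```bash
cat >> h.py <<'E'
from scipy.optimize import least_squares
def circ(pts,r):
    f=lambda p:np.hypot(pts[:,0]-p[0],pts[:,1]-p[1])-r
    s=least_squares(f,pts.mean(0)[:2],loss="soft_l1",f_scale=0.001); return s.x,np.std(f(s.x))
def blob(m,u,v):
    n,l,st,ce=cv2.connectedComponentsWithStats(m.astype(np.uint8)); ys,xs=np.nonzero(m); i=np.argmin((xs-u)**2+(ys-v)**2); return (l==l[ys[i],xs[i]]).astype(np.uint8)
def outline(c,b,z):
    k=max(cv2.findContours(b,cv2.RETR_EXTERNAL,cv2.CHAIN_APPROX_NONE)[0],key=cv2.contourArea)[:,0]
    return np.array([ray(c,u,v,z) for u,v in k])
E
python3 - <<'E'
from h import *
c=cam("top"); P=cloud(c); hsv=cv2.cvtColor(c["im"],cv2.COLOR_BGR2HSV).astype(int)
m=(hsv[...,2]<100)|(hsv[...,1]>160)
for n,u,v in(("red",124,237),("blue",254,248),("yellow",335,191),("spare",190,189),("green",407,210)):
    b=blob(m,u,v); print(n,b.sum(),circ(outline(c,b,.014)[:,:2],.05), ray(c,u,v,.014)[:2])
    w=P[v-28:v+28,u-28:u+28].reshape(-1,3); w=w[np.isfinite(w[:,2])]
    t=w[w[:,2]>.03]; print("  tops",len(t),t.mean(0) if len(t) else "", t[:,2].max() if len(t) else "", "plane z",np.median(w[(w[:,2]<.01),2]), 'stand z',np.median(w[(w[:,2]>.008)&(w[:,2]<.025),2]))
for n,u,v in(("jar",258,175),("bowl",106,173),("tin",341,246),("pink",337,132)): print(n,ray(c,u,v,.03)[:2])
E
```

```text
red 957 (array([0.4723981 , 0.26177121]), np.float64(0.001266717702453339)) [0.47049029 0.26274507]
  tops 433 [0.46801022 0.2643156  0.05282633] 0.05916471339646168 plane z 0.0005362277458560438 stand z 0.014551543442001935
blue 88 (array([ 0.49057277, -0.07975077]), np.float64(0.00863418209235645)) [ 0.4484848  -0.07118502]
  tops 304 [ 0.44478116 -0.0738566   0.05628691] 0.06075198537490201 plane z 0.000685623226039489 stand z 0.015151133551454699
yellow 1035 (array([ 0.59818448, -0.27551494]), np.float64(0.0009446379762908891)) [ 0.59885733 -0.27838668]
  tops 178 [ 0.6024594  -0.27620664  0.06914889] 0.07939896440433036 plane z 0.000859062112605613 stand z 0.015021101299796669
spare 1170 (array([0.59743819, 0.09862853]), np.float64(0.001095351081677004)) [0.59714995 0.09705228]
  tops 0   plane z 0.0005920237965586495 stand z 0.014482770006987
green 811 (array([ 0.54978072, -0.45991617]), np.float64(0.003523688831996949)) [ 0.55305026 -0.46448624]
  tops 0   plane z 0.0010144775498459047 stand z 0.015239267862282191
jar [ 0.63483389 -0.07792337]
bowl [0.63280171 0.31000749]
tin [ 0.45851401 -0.29024487]
pink [ 0.74995757 -0.27942934]
```

Call:
send_rows(moves=[1, 2.2, 3.2, 0, 0, 0, -0.1, 1, 4.4, 6.4, 0, 0, 0, -0.2, 1, 6.6, 9.6, 0, 0, 0, -0.3, 1, 8.8, 12.8, 0, 0, 0, -0.36, 1, 11, 16, 0, 0, 0, -0.36], grip_force=20)

```text
time: 0.57
position: [0.3318, -0.4228, 0.2363]
tool_rot: [1.0, -0.001, -0.0, -0.0]
ft_force: [0.4, -0.4, -0.1]
grip_width: 0.0874
grip_force: 0.0
```

Call:
send_rows(moves=[1, 2.2, 3.2, 0, 0, 0, 0, 1, 4.4, 6.4, 0, 0, 0, 0, 1, 6.6, 9.6, 0, 0, 0, 0, 1, 8.8, 12.8, 0, 0, 0, 0, 1, 11, 16, 0, 0, 0, 0])

```text
time: 0.98
position: [0.4418, -0.2627, 0.2365]
tool_rot: [1.0, 0.001, -0.0, -0.0]
ft_force: [0.1, 0.1, 0.5]
grip_width: 0.087
grip_force: 0.0
```

Call:
send_rows(moves=[1, 2.2, 3.2, 0, 0, 0, 0, 1, 4.4, 6.4, 0, 0, 0, 0, 1, 6.6, 9.6, 0, 0, 0, 0, 1, 8.8, 12.8, 0, 0, 0, 0, 1, 11, 16, 0, 0, 0, 0])

```text
time: 1.4
position: [0.5519, -0.1026, 0.2364]
tool_rot: [1.0, 0.001, -0.0, -0.0]
ft_force: [0.2, -2.0, 0.7]
grip_width: 0.0871
grip_force: 0.0
```

```bash
python3 - <<'E'
from h import *
c=cam("wrist"); cv2.imwrite("pics/w1.png",c["im"]); print(c["C"],c["f"],c["R"].round(3).tolist(),c["cx"],c["cy"])
np.savez("w1.npz",**{k:np.asarray(v) for k,v in c.items()})
E
```

```text
[ 0.62690534 -0.10303659  0.38460437] 278.3180886116072 [[0.003, -0.962, -0.273], [-1.0, -0.003, -0.0], [-0.0, 0.273, -0.962]] 249.8378862963476 195.74418775237356
```

View pics/w1.png

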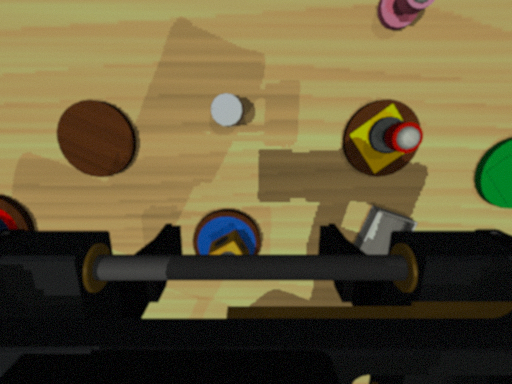

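Call:
send_rows(moves=[1, -0.8, 3.6, 0, 0, 0, 0, 1, -1.7, 7.3, 0, 0, 0, 0, 1, -2.6, 11, 0, 0, 0, 0, 1, -3.5, 14.6, 0, 0, 0, 0, 1, -4.4, 18.3, 0, 0, 0, 0])

```text
time: 1.87
position: [0.5064, 0.0798, 0.2363]
tool_rot: [1.0, 0.001, -0.0, -0.0]
ft_force: [-0.5, 0.2, 0.2]
grip_width: 0.0872
grip_force: 0.0
```

Call:
send_rows(moves=[1, -0.8, 3.6, 0, 0, 0, 0, 1, -1.7, 7.3, 0, 0, 0, 0, 1, -2.6, 11, 0, 0, 0, 0, 1, -3.5, 14.6, 0, 0, 0, 0, 1, -4.3, 18.3, 0, 0, 0, 0])

```text
time: 2.28
position: [0.4632, 0.2628, 0.2364]
tool_rot: [1.0, 0.001, -0.0, 0.0]
ft_force: [0.7, -0.4, 0.5]
grip_width: 0.0871
grip_force: 0.0
```

```bash
python3 - <<'E'
from h import *
c=cam("wrist"); cv2.imwrite("pics/w2.png",c["im"]); print(c["C"])
E
```

```text
[0.53822435 0.26242817 0.38460424]
```

View pics/w2.png

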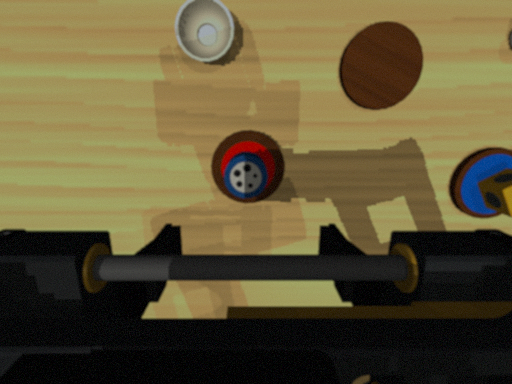

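```bash
python3 - <<'E'
from h import *
c=cam("wrist"); hsv=cv2.cvtColor(c["im"],cv2.COLOR_BGR2HSV).astype(int); H,S,V=[hsv[...,i] for i in range(3)]
roi=np.zeros(H.shape,bool); roi[120:212,200:300]=1
P=cloud(c)
face=roi&(S<90)&(V>90)
b=cv2.morphologyEx(blob(face,243,176),cv2.MORPH_CLOSE,np.ones((7,7)))
print("face",b.sum(),circ(outline(c,b,.054)[:,:2],.019))
bl=roi&(H>95)&(H<130)&(S>100); b2=blob(bl|face,243,176)
print("bluetop",circ(outline(c,b2,.054)[:,:2],.027))
t=P[roi&(P[...,2]>.045)]; print("depth",len(t),t.mean(0),np.median(t[:,2]),(t.min(0)+t.max(0))/2)
st=((V<90)|(S>165)); 
for n,u,v in(("red",225,150),("spare",381,65)):
    b=blob(st,u,v); print(n,b.sum(),circ(outline(c,b,.014)[:,:2],.05))
print(monitor.get_obs()["position"])
E
```

```text
face 211 (array([0.46871026, 0.29485005]), np.float64(0.00523364202220016))
bluetop (array([0.46944546, 0.26770457]), np.float64(0.0009301939315547392))
depth 1522 [0.4695216  0.26791058 0.05410601] 0.054176012829592946 [0.46870967 0.26764687 0.05087145]
red 4346 (array([0.47093455, 0.26289974]), np.float64(0.006624414066355832))
spare 5710 (array([0.59718939, 0.10317689]), np.float64(0.0008245908743803481))
[0.46235547 0.2659127  0.23646378]
```

```bash
python3 - <<'E'
from h import *
for i in range(4):
    o=monitor.get_obs(); print(o["time"],o["position"],o["q"].round(4)); c=cam("wrist"); P=cloud(c); t=P[120:212,200:300].reshape(-1,3); t=t[t[:,2]>.045]; print(t.mean(0)-c["C"])
E
```

```text
2.3833 [0.46235547 0.2659127  0.23646378] [0.3112 0.4045 1.6626 0.0022 1.0744 1.8727]
[-0.06777958  0.00225167 -0.33049383]
2.4333 [0.4630978  0.26362114 0.23635017] [3.0760e-01 4.0430e-01 1.6633e+00 1.0000e-04 1.0743e+00 1.8714e+00]
[-0.06843732  0.00437454 -0.33038731]
2.4833 [0.46359438 0.26214731 0.23629167] [ 3.0500e-01  4.0410e-01  1.6638e+00 -6.0000e-04  1.0743e+00  1.8713e+00]
[-0.06904895  0.00588356 -0.33032767]
2.5333 [0.46402006 0.26116969 0.23629742] [ 3.0300e-01  4.0400e-01  1.6640e+00 -7.0000e-04  1.0743e+00  1.8714e+00]
[-0.06950579  0.00688101 -0.33033637]
```

Call:
send_rows(moves=[1, 0.3, 0.4, -3.5, 0, 0, 0, 1, 0.6, 0.7, -7, 0, 0, 0, 1, 0.6, 0.7, -10.5, 0, 0, 0, 1, 0.6, 0.7, -13.5, 0, 0, 0, 1, 0.6, 0.7, -15, 0, 0, 0])

```text
time: 3.0
position: [0.469, 0.2659, 0.0831]
tool_rot: [1.0, -0.001, -0.003, 0.001]
ft_force: [-0.5, -0.3, -0.1]
grip_width: 0.087
grip_force: 0.0
```

Call:
send_rows(moves=[1, 0, 0, -1.3, 0, 0, 0, 1, 0, 0, -2.6, 0, 0, 0, 1, 0, 0, -4, 0, 0, 0, 1, 0, 0, -5, 0, 0, 0, 1, 0, 0, -5, 0, 0, 0])

```text
time: 3.42
position: [0.4697, 0.2666, 0.0347]
tool_rot: [1.0, -0.0, -0.002, 0.001]
ft_force: [0.3, -0.1, 0.3]
grip_width: 0.0867
grip_force: 0.0
```

Call:
send_rows(moves=[0.45, 0, 0, 0, 0, 0, 0, 0.45, 0, 0, 0, 0, 0, 0, 0.45, 0, 0, 0, 0, 0, 0, 0.45, 0, 0, 0, 0, 0, 0, 0.45, 0, 0, 0, 0, 0, 0], grip_force=20)

```text
time: 3.83
position: [0.4706, 0.2687, 0.0372]
tool_rot: [1.0, 0.001, 0.001, -0.0]
ft_force: [-0.3, 0.4, 0.3]
grip_width: 0.0613
grip_force: 0.0
```

Call:
send_rows(moves=[0.3, 0, 0, 0, 0, 0, 0, 0.3, 0, 0, 0, 0, 0, 0, 0.3, 0, 0, 0, 0, 0, 0, 0.3, 0, 0, 0, 0, 0, 0, 0.3, 0, 0, 0, 0, 0, 0], grip_force=25)

```text
time: 4.25
position: [0.4704, 0.2685, 0.037]
tool_rot: [1.0, 0.001, 0.0, -0.0]
ft_force: [-0.5, -1.3, 6.2]
grip_width: 0.0536
grip_force: 25.0
```

Call:
send_rows(moves=[0.3, 0, 0, 1, 0, 0, 0, 0.3, 0, 0, 3, 0, 0, 0, 0.3, 0, 0, 5, 0, 0, 0, 0.3, 1.5, -2, 6, 0, 0, 0, 0.3, 3.5, -4.5, 6, 0, 0, 0])

```text
time: 4.67
position: [0.5042, 0.225, 0.0985]
tool_rot: [1.0, 0.003, 0.0, -0.001]
ft_force: [1.0, 0.6, -4.8]
grip_width: 0.0534
grip_force: 25.0
```

Call:
send_rows(moves=[0.3, 2, -2.6, 0, 0, 0, 0, 0.3, 4, -5.2, 0, 0, 0, 0, 0.3, 6, -7.8, 0, 0, 0, 0, 0.3, 8, -10.4, 0, 0, 0, 0, 0.3, 9.2, -12, 0, 0, 0, 0])

```text
time: 5.08
position: [0.5992, 0.1006, 0.0962]
tool_rot: [1.0, -0.0, 0.001, 0.0]
ft_force: [0.3, 0.2, -5.0]
grip_width: 0.0536
grip_force: 25.0
```

Call:
send_rows(moves=[0.3, 0, 0, -1.5, 0, 0, 0, 0.3, 0, 0, -3, 0, 0, 0, 0.3, 0, 0, -4.2, 0, 0, 0, 0.3, 0, 0, -5.2, 0, 0, 0, 0.3, 0, 0, -5.4, 0, 0, 0])

```text
time: 5.5
position: [0.5951, 0.1038, 0.0401]
tool_rot: [1.0, 0.001, -0.003, -0.0]
ft_force: [-1.2, 0.9, -4.7]
grip_width: 0.0534
grip_force: 25.0
```

Call:
send_rows(moves=[0.3, 0, 0, 0, 0, 0, 0, 0.3, 0, 0, -0.1, 0, 0, 0, 0.3, 0, 0, -0.2, 0, 0, 0, 0.3, 0, 0, -0.3, 0, 0, 0, 0.3, 0, 0, -0.3, 0, 0, 0])

```text
time: 5.92
position: [0.5975, 0.1036, 0.04]
tool_rot: [1.0, 0.001, 0.0, 0.0]
ft_force: [-0.8, -1.0, -4.1]
grip_width: 0.0535
grip_force: 25.0
```

Call:
send_rows(moves=[0.3, 0, 0, -0.1, 0, 0, 0, 0.3, 0, 0, -0.2, 0, 0, 0, 0.3, 0, 0, -0.2, 0, 0, 0, 0.3, 0, 0, -0.3, 0, 0, 0, 0.3, 0, 0, -0.3, 0, 0, 0])

```text
time: 6.33
position: [0.5973, 0.1035, 0.0371]
tool_rot: [1.0, 0.001, 0.0, 0.0]
ft_force: [-0.4, 0.4, -0.1]
grip_width: 0.0534
grip_force: 25.0
```

Call:
send_rows(moves=[1, 0, 0, 0, 0, 0, 0, 1, 0, 0, 0, 0, 0, 0, 1, 0, 0, 0, 0, 0, 0, 1, 0, 0, 0, 0, 0, 0, 1, 0, 0, 0.5, 0, 0, 0])

```text
time: 6.75
position: [0.5968, 0.1035, 0.041]
tool_rot: [1.0, 0.001, -0.001, -0.0]
ft_force: [-0.0, -0.7, 0.2]
grip_width: 0.0791
grip_force: 0.0
```

Call:
send_rows(moves=[1, 0, 0, 2, 0, 0, 0, 1, 0, 0, 6, 0, 0, 0, 1, 0, 0, 10, 0, 0, 0, 1, 0, 0, 14, 0, 0, 0, 1, 0, 0, 18, 0, 0, 0])

```text
time: 7.17
position: [0.5969, 0.1035, 0.2237]
tool_rot: [1.0, 0.001, -0.0, -0.0]
ft_force: [1.1, 0.4, -0.3]
grip_width: 0.087
grip_force: 0.0
```

Call:
send_rows(moves=[1, 0, -4, 0, 0, 0, 0, 1, 0, -8, 0, 0, 0, 0, 1, 0, -12, 0, 0, 0, 0, 1, 0, -16, 0, 0, 0, 0, 1, 0, -20, 0, 0, 0, 0])

```text
time: 7.58
position: [0.597, -0.0981, 0.2223]
tool_rot: [1.0, 0.001, 0.0, 0.0]
ft_force: [0.6, -0.7, -0.3]
grip_width: 0.0864
grip_force: 0.0
```

Call:
send_rows(moves=[1, 0, -4, 0, 0, 0, 0, 1, 0, -8, 0, 0, 0, 0, 1, 0, -12, 0, 0, 0, 0, 1, 0, -15, 0, 0, 0, 0, 1, 0, -16.5, 0, 0, 0, 0])

```text
time: 8.0
position: [0.597, -0.2661, 0.222]
tool_rot: [1.0, -0.001, 0.001, 0.001]
ft_force: [-0.1, 0.4, -0.8]
grip_width: 0.0872
grip_force: 0.0
```

Call:
send_rows(moves=[1, 0, 0, 0, 0, 0, 0, 1, 0, 0, 0, 0, 0, 0, 1, 0, 0, 0, 0, 0, 0, 1, 0, 0, 0, 0, 0, 0, 1, 0, 0, 0, 0, 0, 0])

```text
time: 8.42
position: [0.5974, -0.2593, 0.2217]
tool_rot: [1.0, 0.002, -0.0, -0.0]
ft_force: [0.8, -0.1, 0.4]
grip_width: 0.0871
grip_force: 0.0
```

```bash
python3 - <<'E'
from h import *
c=cam("wrist"); cv2.imwrite("pics/w3.png",c["im"]); print(monitor.get_obs()["position"])
t=cam("top"); cv2.imwrite("pics/t3.png",t["im"])
P=cloud(c); z=P[...,2]; q=P[(z>.06)&(z<.085)&(abs(P[...,0]-.6)<.04)&(abs(P[...,1]+.276)<.05)]
print(len(q),q.mean(0),(q.min(0)+q.max(0))/2); 
hsv=cv2.cvtColor(c["im"],cv2.COLOR_BGR2HSV).astype(int); H,S,V=[hsv[...,i] for i in range(3)]
near=(abs(P[...,0]-.6)<.06)&(abs(P[...,1]+.276)<.06)
red=near&((H<8)|(H>172))&(S>150); P0=P[red&(z>.05)]; print("red",red.sum(),P0.mean(0),P0.min(0),P0.max(0))
E
```

```text
[ 0.59744168 -0.25964746  0.22169579]
746 [ 0.60684871 -0.2779979   0.07073954] [ 0.60561697 -0.278433    0.06888482]
red 1563 [ 0.61893242 -0.27007552  0.25897879] [ 0.5709619  -0.33541142  0.05269606] [ 0.63660132 -0.21606805  0.33001768]
```

View pics/w3.png

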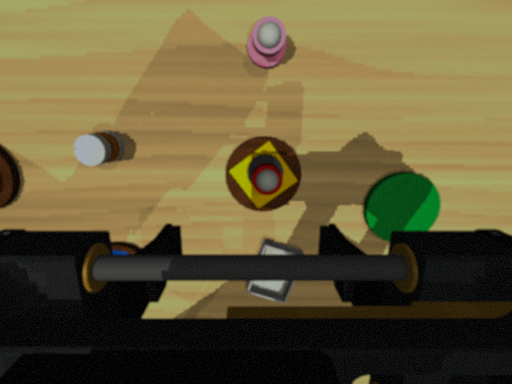

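```bash
python3 - <<'E'
from h import *
c=cam("wrist"); P=cloud(c); z=P[...,2]
near=(abs(P[...,0]-.6)<.06)&(abs(P[...,1]+.278)<.06)
top=near&(z>.0655)&(z<.085); q=P[top]; print("ring+dome",len(q),q.mean(0),(q.min(0)+q.max(0))/2,circ(outline(c,blob(top,265,178),.068)[:,:2],.017))
dm=near&(z>.0705)&(z<.085); q=P[dm]; print("dome",len(q),(q.min(0)+q.max(0))/2)
hsv=cv2.cvtColor(c["im"],cv2.COLOR_BGR2HSV).astype(int); H,S,V=[hsv[...,i] for i in range(3)]
b=blob((z>.009)&(z<.1)&near,240,190); o=outline(c,b,.014); print("yellow",b.sum(),circ(o[:,:2],.05))
ye=near&(H>20)&(H<35)&(S>180)&(V>100)&(z<.02); q=P[ye]; print("yl",ye.sum(),(q.min(0)+q.max(0))/2)
print(monitor.get_obs()["position"])
E
```

```text
ring+dome 725 [ 0.60643545 -0.2780871   0.07096282] [ 0.60554036 -0.27838976  0.07163628] (array([ 0.60558936, -0.27829076]), np.float64(0.0003043427298619259))
dome 340 [ 0.60591831 -0.27820002  0.07406427]
yellow 4462 (array([ 0.59995158, -0.27637485]), np.float64(0.0003940290344917496))
yl 1215 [ 0.59991736 -0.27585638  0.01524665]
[ 0.59746797 -0.26029022  0.22169005]
```

Call:
send_rows(moves=[1, 0.4, -0.9, -3.5, 0, 0, 0, 1, 0.8, -1.8, -7, 0, 0, 0, 1, 0.8, -1.8, -10.5, 0, 0, 0, 1, 0.8, -1.8, -12.5, 0, 0, 0, 1, 0.8, -1.8, -13, 0, 0, 0])

```text
time: 8.98
position: [0.6026, -0.2775, 0.0869]
tool_rot: [1.0, 0.001, -0.004, -0.003]
ft_force: [-0.5, 1.3, -0.4]
grip_width: 0.087
grip_force: 0.0
```

Call:
send_rows(moves=[1, 0, 0, -0.8, 0, 0, 0, 1, 0, 0, -1.8, 0, 0, 0, 1, 0, 0, -2.8, 0, 0, 0, 1, 0, 0, -3.6, 0, 0, 0, 1, 0, 0, -3.8, 0, 0, 0])

```text
time: 9.4
position: [0.6049, -0.2792, 0.0527]
tool_rot: [1.0, 0.001, -0.0, -0.0]
ft_force: [-0.8, -0.3, 0.0]
grip_width: 0.0873
grip_force: 0.0
```

Call:
send_rows(moves=[0.2, 0, 0, 0, 0, 0, 0, 0.2, 0, 0, 0, 0, 0, 0, 0.2, 0, 0, 0, 0, 0, 0, 0.2, 0, 0, 0, 0, 0, 0, 0.2, 0, 0, 0, 0, 0, 0])

```text
time: 9.82
position: [0.6055, -0.2797, 0.0541]
tool_rot: [1.0, 0.001, 0.0, 0.0]
ft_force: [-0.2, -0.0, -0.1]
grip_width: 0.0615
grip_force: 0.0
```

Call:
send_rows(moves=[0.2, 0, 0, 0, 0, 0, 0, 0.2, 0, 0, 0, 0, 0, 0, 0.2, 0, 0, 0, 0, 0, 0, 0.2, 0, 0, 0, 0, 0, 0, 0.2, 0, 0, 0, 0, 0, 0])

```text
time: 10.23
position: [0.6052, -0.279, 0.0536]
tool_rot: [1.0, 0.001, -0.0, -0.0]
ft_force: [-0.4, 2.4, 0.3]
grip_width: 0.033
grip_force: 25.0
```

Call:
send_rows(moves=[0.1, 0, 0, 0, 0, 0, 0, 0.1, 0, 0, 0, 0, 0, 0, 0.1, 0, 0, 0, 0, 0, 0, 0.1, 0, 0, 0, 0, 0, 0, 0.1, 0, 0, 0, 0, 0, 0])

```text
time: 10.65
position: [0.6052, -0.279, 0.0536]
tool_rot: [1.0, 0.001, -0.0, -0.0]
ft_force: [-0.3, 1.7, 1.8]
grip_width: 0.0332
grip_force: 25.0
```

Call:
send_rows(moves=[0.1, 0, 0, 0.8, 0, 0, 0, 0.1, 0, 0, 3, 0, 0, 0, 0.1, 0, 0, 7, 0, 0, 0, 0.1, 0, 0, 11, 0, 0, 0, 0.1, -0.5, 2, 14.5, 0, 0, 0])

```text
time: 11.07
position: [0.6016, -0.2645, 0.2007]
tool_rot: [1.0, -0.001, 0.002, 0.003]
ft_force: [1.1, -1.3, -1.6]
grip_width: 0.0335
grip_force: 25.0
```

Call:
send_rows(moves=[0.1, -0.8, 3, 1.5, 0, 0, 0, 0.1, -1.7, 6.3, 3, 0, 0, 0, 0.1, -2.6, 10, 3.7, 0, 0, 0, 0.1, -3.5, 14, 3.7, 0, 0, 0, 0.1, -4.5, 18, 3.7, 0, 0, 0])

```text
time: 11.48
position: [0.555, -0.0791, 0.2364]
tool_rot: [1.0, 0.0, 0.001, 0.001]
ft_force: [1.9, 0.4, -3.2]
grip_width: 0.0329
grip_force: 25.0
```

Call:
send_rows(moves=[0.1, -0.9, 3.6, 0, 0, 0, 0, 0.1, -1.8, 7.2, 0, 0, 0, 0, 0.1, -2.7, 10.8, 0, 0, 0, 0, 0.1, -3.6, 14.4, 0, 0, 0, 0, 0.1, -4.5, 18, 0, 0, 0, 0])

```text
time: 11.9
position: [0.5096, 0.1014, 0.2356]
tool_rot: [1.0, 0.001, 0.0, 0.001]
ft_force: [0.2, 0.1, -2.1]
grip_width: 0.033
grip_force: 25.0
```

Call:
send_rows(moves=[0.1, -0.9, 3.6, 0, 0, 0, 0, 0.1, -1.8, 7.2, 0, 0, 0, 0, 0.1, -2.7, 10.8, 0, 0, 0, 0, 0.1, -3.6, 14, 0, 0, 0, 0, 0.1, -4.5, 16, 0, 0, 0, 0])

```text
time: 12.32
position: [0.4649, 0.2629, 0.2356]
tool_rot: [1.0, 0.002, 0.001, -0.0]
ft_force: [0.9, 1.0, -2.9]
grip_width: 0.0334
grip_force: 25.0
```

Call:
send_rows(moves=[0.1, 0, 0, 0, 0, 0, 0, 0.1, 0, 0, 0, 0, 0, 0, 0.1, 0, 0, 0, 0, 0, 0, 0.1, 0, 0, 0, 0, 0, 0, 0.1, 0, 0, 0, 0, 0, 0])

```text
time: 12.73
position: [0.4659, 0.2593, 0.2355]
tool_rot: [1.0, -0.0, 0.0, 0.0]
ft_force: [-0.4, -0.1, -3.0]
grip_width: 0.033
grip_force: 25.0
```

```bash
cat >> h.py <<'E'
def stand(c,x,y,u,v):
    P=cloud(c); z=P[...,2]; near=np.hypot(P[...,0]-x,P[...,1]-y)<.07
    b=blob((z>.009)&(z<.1)&near,u,v); return b.sum(),circ(outline(c,b,.014)[:,:2],.05)
E
python3 - <<'E'
from h import *
c=cam("wrist"); cv2.imwrite("pics/w4.png",c["im"])
print("red",stand(c,.472,.264,250,150)); print("spare",stand(c,.597,.103,381,65)); print(monitor.get_obs()["position"])
E
```

```text
red (np.uint64(3951), (array([0.4729731 , 0.26580883]), np.float64(0.003954414573894428)))
spare (np.uint64(5668), (array([0.59791475, 0.10219128]), np.float64(0.00045326415408364834)))
[0.46587797 0.25932894 0.23554413]
```

View pics/w4.png

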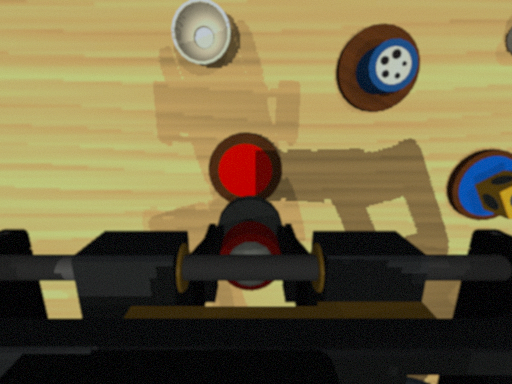

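Call:
send_rows(moves=[0.1, 0.3, 0.3, -3, 0, 0, 0, 0.1, 0.7, 0.6, -7, 0, 0, 0, 0.1, 0.7, 0.6, -10.5, 0, 0, 0, 0.1, 0.7, 0.6, -13.5, 0, 0, 0, 0.1, 0.7, 0.6, -15.5, 0, 0, 0])

```text
time: 13.2
position: [0.4714, 0.2652, 0.0777]
tool_rot: [1.0, 0.0, -0.002, 0.001]
ft_force: [-1.4, 0.4, -3.2]
grip_width: 0.0328
grip_force: 25.0
```

Call:
send_rows(moves=[0.1, 0, 0, -0.7, 0, 0, 0, 0.1, 0, 0, -1.3, 0, 0, 0, 0.1, 0, 0, -1.7, 0, 0, 0, 0.1, 0, 0, -1.9, 0, 0, 0, 0.1, 0, 0, -1.9, 0, 0, 0])

```text
time: 13.62
position: [0.4731, 0.2666, 0.0624]
tool_rot: [1.0, 0.001, 0.001, -0.0]
ft_force: [-0.3, 0.1, -3.0]
grip_width: 0.0332
grip_force: 25.0
```

Call:
send_rows(moves=[0.1, 0, 0, 0, 0, 0, 0, 0.1, 0, 0, 0, 0, 0, 0, 0.1, 0, 0, 0, 0, 0, 0, 0.1, 0, 0, 0, 0, 0, 0, 0.1, 0, 0, 0, 0, 0, 0])

```text
time: 14.03
position: [0.4724, 0.2666, 0.0619]
tool_rot: [1.0, 0.001, 0.0, -0.0]
ft_force: [1.4, 0.8, -3.7]
grip_width: 0.0329
grip_force: 25.0
```

Call:
send_rows(moves=[0.1, 0, -0.1, -0.2, 0, 0, 0, 0.1, 0, -0.1, -0.4, 0, 0, 0, 0.1, 0, -0.1, -0.6, 0, 0, 0, 0.1, 0, -0.1, -0.7, 0, 0, 0, 0.1, 0, -0.1, -0.7, 0, 0, 0])

```text
time: 14.45
position: [0.472, 0.2654, 0.0541]
tool_rot: [1.0, 0.001, -0.0, 0.0]
ft_force: [0.6, -0.6, -2.8]
grip_width: 0.033
grip_force: 25.0
```

Call:
send_rows(moves=[0.1, 0, 0, 0, 0, 0, 0, 0.1, 0, 0, 0, 0, 0, 0, 0.1, 0, 0, -0.1, 0, 0, 0, 0.1, 0, 0, -0.1, 0, 0, 0, 0.1, 0, 0, -0.1, 0, 0, 0])

```text
time: 14.87
position: [0.4724, 0.2655, 0.0536]
tool_rot: [1.0, 0.001, 0.0, -0.0]
ft_force: [0.0, 0.3, -2.9]
grip_width: 0.0332
grip_force: 25.0
```

Call:
send_rows(moves=[0.1, 0, 0, -0.1, 0, 0, 0, 0.1, 0, 0, -0.1, 0, 0, 0, 0.1, 0, 0, -0.1, 0, 0, 0, 0.1, 0, 0, -0.1, 0, 0, 0, 0.1, 0, 0, -0.1, 0, 0, 0])

```text
time: 15.28
position: [0.4725, 0.2657, 0.0535]
tool_rot: [1.0, 0.001, 0.001, -0.0]
ft_force: [-1.1, 0.4, 5.7]
grip_width: 0.0332
grip_force: 25.0
```

Call:
send_rows(moves=[0.6, 0, 0, 0.05, 0, 0, 0, 0.8, 0, 0, 0.05, 0, 0, 0, 1, 0, 0, 0.05, 0, 0, 0, 1, 0, 0, 0.05, 0, 0, 0, 1, 0, 0, 0.05, 0, 0, 0])

```text
time: 15.7
position: [0.4723, 0.2655, 0.0529]
tool_rot: [1.0, 0.001, -0.0, 0.0]
ft_force: [-0.8, -0.5, -0.9]
grip_width: 0.0586
grip_force: 0.0
```

Call:
send_rows(moves=[1, 0, 0, 1, 0, 0, 0, 1, 0, 0, 4, 0, 0, 0, 1, 0, 0, 8, 0, 0, 0, 1, 0, 0, 12, 0, 0, 0, 1, 0, 0, 16, 0, 0, 0])

```text
time: 16.12
position: [0.4717, 0.2653, 0.2151]
tool_rot: [1.0, 0.001, -0.0, 0.0]
ft_force: [1.4, -0.3, 0.2]
grip_width: 0.0855
grip_force: 0.0
```

Call:
send_rows(moves=[1, 0, 0, 2.3, 0, 0, 0, 1, 0, 0, 2.3, 0, 0, 0, 1, 0, 0, 2.3, 0, 0, 0, 1, 0, 0, 2.3, 0, 0, 0, 1, 0, 0, 2.3, 0, 0, 0])

```text
time: 16.53
position: [0.471, 0.265, 0.2346]
tool_rot: [1.0, 0.001, -0.002, 0.001]
ft_force: [-0.1, -0.2, -0.4]
grip_width: 0.0874
grip_force: 0.0
```

```bash
python3 - <<'E'
from h import *
c=cam("wrist"); cv2.imwrite("pics/w5.png",c["im"])
P=cloud(c); z=P[...,2]; near=np.hypot(P[...,0]-.473,P[...,1]-.2655)<.06
top=near&(z>.0655)&(z<.085); ys,xs=np.nonzero(top); q=P[top]
print(top.sum(),(xs.mean(),ys.mean()),(q.min(0)+q.max(0))/2,circ(outline(c,blob(top,xs.mean(),ys.mean()),.068)[:,:2],.017))
print("red",stand(c,.472,.264,xs.mean(),ys.mean()-25)); print(monitor.get_obs()["position"])
E
```

```text
659 (np.float64(248.78603945371776), np.float64(181.81487101669197)) [0.47259085 0.26530543 0.07163045] (array([0.47279825, 0.26549936]), np.float64(0.000330218964163647))
red (np.uint64(4180), (array([0.47261489, 0.26572655]), np.float64(0.00040972220615666965)))
[0.47106795 0.26506875 0.23438827]
```

View pics/w5.png

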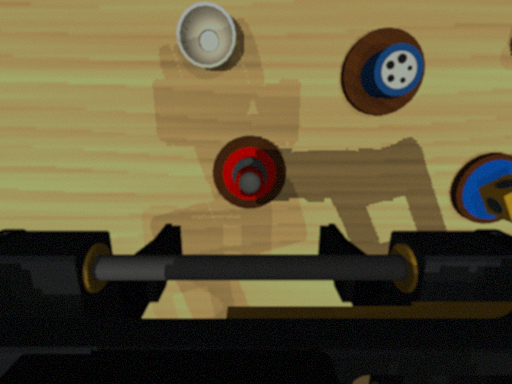

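Call:
send_rows(moves=[1, 0, -3.5, 0, 0, 0, 0, 1, 0, -7, 0, 0, 0, 0, 1, 0, -10.5, 0, 0, 0, 0, 1, 0, -14, 0, 0, 0, 0, 1, 0, -17.5, 0, 0, 0, 0])

```text
time: 17.0
position: [0.4712, 0.0892, 0.2346]
tool_rot: [1.0, 0.001, -0.002, -0.0]
ft_force: [0.0, 0.2, -0.5]
grip_width: 0.0873
grip_force: 0.0
```

Call:
send_rows(moves=[1, -0.7, -3.5, 0, 0, 0, 0, 1, -1.4, -7, 0, 0, 0, 0, 1, -2, -10.5, 0, 0, 0, 0, 1, -2.6, -14, 0, 0, 0, 0, 1, -3, -16.5, 0, 0, 0, 0])

```text
time: 17.42
position: [0.441, -0.0767, 0.2348]
tool_rot: [1.0, 0.0, -0.001, -0.0]
ft_force: [0.9, -0.3, 0.1]
grip_width: 0.0869
grip_force: 0.0
```

Call:
send_rows(moves=[1, 0, 0, 0, 0, 0, 0, 1, 0, 0, 0, 0, 0, 0, 1, 0, 0, 0, 0, 0, 0, 1, 0, 0, 0, 0, 0, 0, 1, 0, 0, 0, 0, 0, 0])

```text
time: 17.83
position: [0.4421, -0.0733, 0.2357]
tool_rot: [1.0, 0.002, -0.0, -0.0]
ft_force: [0.2, -0.2, -0.1]
grip_width: 0.0869
grip_force: 0.0
```

```bash
python3 - <<'E'
from h import *
c=cam("wrist"); cv2.imwrite("pics/w6.png",c["im"])
P=cloud(c); z=P[...,2]; near=np.hypot(P[...,0]-.447,P[...,1]+.072)<.06
top=near&(z>.053)&(z<.062); ys,xs=np.nonzero(top); b=blob(top,xs.mean(),ys.mean()); o=outline(c,b,.056)
print(top.sum(),(xs.mean(),ys.mean()),o.mean(0),cv2.minAreaRect((o[:,:2]*1000).astype(np.float32)))
print("blue",stand(c,.448,-.072,xs.mean(),ys.mean()-25)); print(monitor.get_obs()["position"])
E
```

```text
1179 (np.float64(250.23409669211196), np.float64(177.84648006785412)) [ 0.44629303 -0.07411708  0.056     ] ((446.1206970214844, -74.15727233886719), (41.79084014892578, 41.708946228027344), 29.878929138183594)
blue (np.uint64(4208), (array([ 0.4504833 , -0.06843073]), np.float64(0.0004018697931819655)))
[ 0.4421776  -0.07332441  0.23583246]
```

View pics/w6.png

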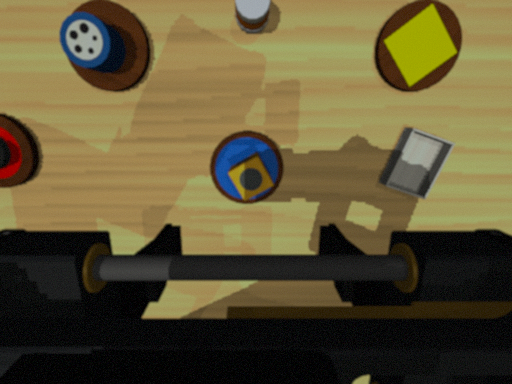

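Call:
send_rows(moves=[1, 0.2, 0, -2.5, 0, 0, 0.11, 1, 0.4, -0.1, -5, 0, 0, 0.22, 1, 0.4, -0.1, -7.5, 0, 0, 0.33, 1, 0.4, -0.1, -10, 0, 0, 0.44, 1, 0.4, -0.1, -12, 0, 0, 0.52])

```text
time: 18.3
position: [0.4461, -0.0745, 0.1147]
tool_rot: [0.965, 0.261, -0.0, -0.0]
ft_force: [-0.4, 0.4, -0.1]
grip_width: 0.0868
grip_force: 0.0
```

Call:
send_rows(moves=[1, 0, 0, -1.5, 0, 0, 0, 1, 0, 0, -2, 0, 0, 0, 1, 0, 0, -2, 0, 0, 0, 1, 0, 0, -2, 0, 0, 0, 1, 0, 0, -2, 0, 0, 0])

```text
time: 18.72
position: [0.447, -0.0755, 0.0969]
tool_rot: [0.966, 0.258, 0.001, 0.001]
ft_force: [-0.4, 0.3, 0.1]
grip_width: 0.0873
grip_force: 0.0
```

```bash
python3 - <<'E'
from h import *
o=monitor.get_obs(); print(o["position"],o["tool_rot"])
E
```

```text
[ 0.44703926 -0.07551843  0.09691641] [9.66091170e-01 2.58199084e-01 8.21120627e-04 6.39765925e-04]
```

Call:
send_rows(moves=[1, -0.1, 0.1, -1.5, 0, 0, 0, 1, -0.1, 0.1, -3, 0, 0, 0, 1, -0.1, 0.1, -4.5, 0, 0, 0, 1, -0.1, 0.1, -6, 0, 0, 0, 1, -0.1, 0.1, -6.2, 0, 0, 0])

```text
time: 19.13
position: [0.4452, -0.0745, 0.0335]
tool_rot: [0.966, 0.258, -0.0, -0.0]
ft_force: [-0.5, -0.3, 0.2]
grip_width: 0.0869
grip_force: 0.0
```

Call:
send_rows(moves=[0.2, 0, 0, 0, 0, 0, 0, 0.2, 0, 0, 0, 0, 0, 0, 0.2, 0, 0, 0, 0, 0, 0, 0.2, 0, 0, 0, 0, 0, 0, 0.2, 0, 0, 0, 0, 0, 0])

```text
time: 19.55
position: [0.4457, -0.0747, 0.0348]
tool_rot: [0.966, 0.258, 0.001, 0.001]
ft_force: [1.1, -0.4, 0.2]
grip_width: 0.0618
grip_force: 0.0
```

Call:
send_rows(moves=[0.2, 0, 0, 0, 0, 0, 0, 0.2, 0, 0, 0, 0, 0, 0, 0.2, 0, 0, 0, 0, 0, 0, 0.2, 0, 0, 0, 0, 0, 0, 0.2, 0, 0, 0, 0, 0, 0])

```text
time: 19.97
position: [0.4451, -0.0744, 0.0342]
tool_rot: [0.966, 0.258, -0.0, -0.0]
ft_force: [-0.8, 1.0, 3.4]
grip_width: 0.0419
grip_force: 25.0
```

Call:
send_rows(moves=[0.2, 0, 0, 1, 0, 0, 0, 0.2, 0, 0, 3, 0, 0, 0, 0.2, 0, 0, 5.5, 0, 0, 0, 0.2, 1.2, -1.6, 7, 0, 0, 0, 0.2, 3.2, -4.2, 7, 0, 0, 0])

```text
time: 20.38
position: [0.4745, -0.114, 0.1057]
tool_rot: [0.966, 0.259, -0.001, -0.002]
ft_force: [1.1, 0.0, -5.0]
grip_width: 0.0421
grip_force: 25.0
```

Call:
send_rows(moves=[0.2, 2.3, -3, 0, 0, 0, 0, 0.2, 4.6, -6, 0, 0, 0, 0, 0.2, 6.9, -9, 0, 0, 0, 0, 0.2, 9.2, -12, 0, 0, 0, 0, 0.2, 11, -14.4, 0, 0, 0, 0])

```text
time: 20.8
position: [0.5883, -0.2629, 0.1029]
tool_rot: [0.966, 0.258, -0.0, 0.0]
ft_force: [0.6, -0.5, -4.2]
grip_width: 0.0418
grip_force: 25.0
```

Call:
send_rows(moves=[0.2, 0.6, -0.8, 0, 0, 0, 0, 0.2, 1.2, -1.6, 0, 0, 0, 0, 0.2, 1.2, -1.6, -2, 0, 0, 0, 0.2, 1.2, -1.6, -4, 0, 0, 0, 0.2, 1.2, -1.6, -5.5, 0, 0, 0])

```text
time: 21.22
position: [0.597, -0.2747, 0.0465]
tool_rot: [0.966, 0.258, -0.002, -0.002]
ft_force: [0.1, 1.1, -4.1]
grip_width: 0.0418
grip_force: 25.0
```

Call:
send_rows(moves=[0.2, 0, 0, 0, 0, 0, 0, 0.2, 0, 0, 0, 0, 0, 0, 0.2, 0, 0, 0, 0, 0, 0, 0.2, 0, 0, 0, 0, 0, 0, 0.2, 0, 0, 0, 0, 0, 0])

```text
time: 21.63
position: [0.6, -0.2768, 0.0504]
tool_rot: [0.966, 0.258, 0.001, 0.001]
ft_force: [0.3, 0.0, -4.8]
grip_width: 0.0417
grip_force: 25.0
```

Call:
send_rows(moves=[0.2, -0.1, 0, -0.5, 0, 0, 0, 0.2, -0.1, 0, -0.9, 0, 0, 0, 0.2, -0.1, 0, -1.2, 0, 0, 0, 0.2, -0.1, 0, -1.4, 0, 0, 0, 0.2, -0.1, 0, -1.4, 0, 0, 0])

```text
time: 22.05
position: [0.5981, -0.2764, 0.0346]
tool_rot: [0.966, 0.258, -0.0, -0.0]
ft_force: [0.2, 0.3, -4.0]
grip_width: 0.0415
grip_force: 25.0
```

Call:
send_rows(moves=[0.2, 0, 0, 0, 0, 0, 0, 0.2, 0, 0, 0, 0, 0, 0, 0.2, 0, 0, -0.1, 0, 0, 0, 0.2, 0, 0, -0.1, 0, 0, 0, 0.2, 0, 0, -0.1, 0, 0, 0])

```text
time: 22.47
position: [0.5984, -0.2766, 0.0343]
tool_rot: [0.966, 0.258, 0.0, 0.0]
ft_force: [-0.2, -0.4, -3.4]
grip_width: 0.0418
grip_force: 25.0
```

Call:
send_rows(moves=[0.2, 0.05, 0, 0, 0, 0, 0, 0.2, 0.05, 0, -0.1, 0, 0, 0, 0.2, 0.05, 0, -0.1, 0, 0, 0, 0.2, 0.05, 0, -0.1, 0, 0, 0, 0.2, 0.05, 0, -0.1, 0, 0, 0])

```text
time: 22.88
position: [0.5986, -0.2766, 0.0343]
tool_rot: [0.966, 0.258, -0.0, 0.0]
ft_force: [-3.3, 0.9, 5.2]
grip_width: 0.0419
grip_force: 25.0
```

Contact. Release, retreat, and check from above while straightening the yaw.

Call:
send_rows(moves=[0.7, 0, 0, 0.05, 0, 0, 0, 0.9, 0, 0, 0.05, 0, 0, 0, 1, 0, 0, 0.05, 0, 0, 0, 1, 0, 0, 0.05, 0, 0, 0, 1, 0, 0, 0.05, 0, 0, 0])

```text
time: 23.3
position: [0.599, -0.2765, 0.0334]
tool_rot: [0.966, 0.258, 0.0, 0.0]
ft_force: [-0.7, 0.5, -0.3]
grip_width: 0.067
grip_force: 0.0
```

Call:
send_rows(moves=[1, 0, 0, 1, 0, 0, 0, 1, 0, 0, 4, 0, 0, 0, 1, 0, 0, 8, 0, 0, -0.1, 1, 0, 0, 12, 0, 0, -0.2, 1, 0, 0, 16, 0, 0, -0.3])

```text
time: 23.72
position: [0.5985, -0.2763, 0.1956]
tool_rot: [0.994, 0.108, -0.0, -0.0]
ft_force: [1.0, -0.4, -0.6]
grip_width: 0.0864
grip_force: 0.0
```

Call:
send_rows(moves=[1, 0, 0, 3, 0, 0, -0.1, 1, 0, 0, 4, 0, 0, -0.22, 1, 0, 0, 4, 0, 0, -0.22, 1, 0, 0, 4, 0, 0, -0.22, 1, 0, 0, 4, 0, 0, -0.22])

```text
time: 24.13
position: [0.5977, -0.2758, 0.2322]
tool_rot: [1.0, 0.002, -0.001, -0.001]
ft_force: [-0.1, 1.1, -0.8]
grip_width: 0.087
grip_force: 0.0
```

```bash
python3 - <<'E'
from h import *
c=cam("wrist"); cv2.imwrite("pics/w7.png",c["im"])
P=cloud(c); z=P[...,2]; near=np.hypot(P[...,0]-.6,P[...,1]+.276)<.06
top=near&(z>.053)&(z<.062); ys,xs=np.nonzero(top); b=blob(top,xs.mean(),ys.mean()); o=outline(c,b,.056)
print(top.sum(),(xs.mean(),ys.mean()),o.mean(0),cv2.minAreaRect((o[:,:2]*1000).astype(np.float32)))
print("yellow",stand(c,.6,-.276,xs.mean(),ys.mean()-25)); print(monitor.get_obs()["position"],monitor.get_obs()["tool_rot"])
E
```

```text
1194 (np.float64(250.44137353433837), np.float64(179.90452261306532)) [ 0.59993853 -0.27713315  0.056     ] ((599.6472778320312, -276.801513671875), (41.779239654541016, 41.745662689208984), 29.996623992919922)
yellow (np.uint64(4234), (array([ 0.59987466, -0.2765219 ]), np.float64(0.0003845464666672042)))
[ 0.59763021 -0.27576664  0.23159741] [ 0.99999622  0.0018669  -0.00165981 -0.00115205]
```

View pics/w7.png

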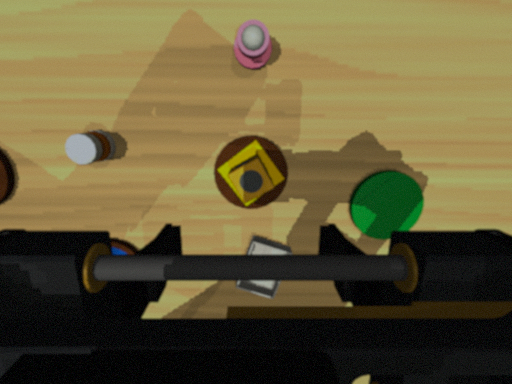

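The block sits at (250,180), centred on the yellow square to within 0.5 mm. Next is the cutter on the spare stand.

Call:
send_rows(moves=[1, 0, 3.6, 0, 0, 0, 0, 1, 0, 7.6, 0, 0, 0, 0, 1, 0, 11.6, 0, 0, 0, 0, 1, 0, 15.6, 0, 0, 0, 0, 1, 0, 19.6, 0, 0, 0, 0])

```text
time: 24.6
position: [0.5974, -0.0787, 0.2314]
tool_rot: [1.0, 0.001, -0.002, -0.001]
ft_force: [0.5, -0.1, 0.1]
grip_width: 0.087
grip_force: 0.0
```

Call:
send_rows(moves=[1, 0, 4, 0, 0, 0, 0, 1, 0, 8, 0, 0, 0, 0, 1, -0.4, 12, 0, 0, 0, 0, 1, -0.8, 15.5, 0, 0, 0, 0, 1, -0.8, 18, 0, 0, 0, 0])

```text
time: 25.02
position: [0.5882, 0.1028, 0.2314]
tool_rot: [1.0, 0.003, -0.003, -0.001]
ft_force: [-0.2, -1.0, -0.3]
grip_width: 0.0872
grip_force: 0.0
```

Call:
send_rows(moves=[1, 0, 0, 0, 0, 0, 0, 1, 0, 0, 0, 0, 0, 0, 1, 0, 0, 0, 0, 0, 0, 1, 0, 0, 0, 0, 0, 0, 1, 0, 0, 0, 0, 0, 0])

```text
time: 25.43
position: [0.5908, 0.098, 0.2331]
tool_rot: [1.0, 0.0, -0.0, 0.0]
ft_force: [0.4, 0.5, 0.3]
grip_width: 0.0871
grip_force: 0.0
```

```bash
python3 - <<'E'
from h import *
c=cam("wrist")
P=cloud(c); z=P[...,2]; near=np.hypot(P[...,0]-.597,P[...,1]-.103)<.06
top=near&(z>.0505)&(z<.06); ys,xs=np.nonzero(top); b=blob(top,xs.mean(),ys.mean())
print(top.sum(),(xs.mean(),ys.mean()),circ(outline(c,b,.054)[:,:2],.027),monitor.get_obs()["position"])
E
```

```text
1519 (np.float64(244.95655036208032), np.float64(177.0776826859776)) (array([0.59570405, 0.10327213]), np.float64(0.00039143181737327277)) [0.59087709 0.09807549 0.23323137]
```

Call:
send_rows(moves=[1, 0.3, 0.3, -3.5, 0, 0, 0, 1, 0.5, 0.5, -7, 0, 0, 0, 1, 0.5, 0.5, -10.5, 0, 0, 0, 1, 0.5, 0.5, -13.5, 0, 0, 0, 1, 0.5, 0.5, -14.7, 0, 0, 0])

```text
time: 25.9
position: [0.5931, 0.1034, 0.0824]
tool_rot: [1.0, 0.0, -0.004, -0.0]
ft_force: [-0.5, -0.7, -0.1]
grip_width: 0.0867
grip_force: 0.0
```

Call:
send_rows(moves=[1, 0, 0, -1.3, 0, 0, 0, 1, 0, 0, -2.6, 0, 0, 0, 1, 0, 0, -4, 0, 0, 0, 1, 0, 0, -4.9, 0, 0, 0, 1, 0, 0, -5, 0, 0, 0])

```text
time: 26.32
position: [0.5953, 0.1039, 0.0355]
tool_rot: [1.0, 0.0, -0.001, -0.0]
ft_force: [-0.5, 0.5, -0.2]
grip_width: 0.0869
grip_force: 0.0
```

Call:
send_rows(moves=[0.3, 0, 0, 0, 0, 0, 0, 0.3, 0, 0, 0, 0, 0, 0, 0.3, 0, 0, 0, 0, 0, 0, 0.3, 0, 0, 0, 0, 0, 0, 0.3, 0, 0, 0, 0, 0, 0])

```text
time: 26.73
position: [0.5962, 0.1046, 0.0373]
tool_rot: [1.0, 0.001, 0.001, -0.0]
ft_force: [-1.1, -0.7, 0.0]
grip_width: 0.0615
grip_force: 0.0
```

Call:
send_rows(moves=[0.3, 0, 0, 0, 0, 0, 0, 0.3, 0, 0, 0, 0, 0, 0, 0.3, 0, 0, 0, 0, 0, 0, 0.3, 0, 0, 0, 0, 0, 0, 0.3, 0, 0, 0, 0, 0, 0])

```text
time: 27.15
position: [0.596, 0.1043, 0.037]
tool_rot: [1.0, 0.001, 0.0, 0.0]
ft_force: [-0.0, -1.8, 5.5]
grip_width: 0.0532
grip_force: 25.0
```

Call:
send_rows(moves=[0.3, 0, 0, 1, 0, 0, 0, 0.3, 0, 0, 3, 0, 0, 0, 0.3, 0, 0, 5.5, 0, 0, 0, 0.3, -1.5, -1.8, 7, 0, 0, 0, 0.3, -3.8, -4.5, 7, 0, 0, 0])

```text
time: 27.57
position: [0.5623, 0.0609, 0.1098]
tool_rot: [1.0, 0.002, 0.006, -0.0]
ft_force: [1.6, -1.7, -4.8]
grip_width: 0.0533
grip_force: 25.0
```

Call:
send_rows(moves=[0.3, -2.4, -2.9, 0, 0, 0, 0, 0.3, -4.8, -5.8, 0, 0, 0, 0, 0.3, -7.2, -8.6, 0, 0, 0, 0, 0.3, -9.2, -11, 0, 0, 0, 0, 0.3, -10.7, -12.7, 0, 0, 0, 0])

```text
time: 27.98
position: [0.4481, -0.0683, 0.1064]
tool_rot: [1.0, 0.0, -0.001, -0.001]
ft_force: [0.4, -0.6, -4.5]
grip_width: 0.0533
grip_force: 25.0
```

Call:
send_rows(moves=[0.3, 0, 0, 0, 0, 0, 0, 0.3, 0, 0, -1.5, 0, 0, 0, 0.3, 0, 0, -3.5, 0, 0, 0, 0.3, 0, 0, -5, 0, 0, 0, 0.3, 0, 0, -5.5, 0, 0, 0])

```text
time: 28.4
position: [0.4501, -0.0667, 0.0499]
tool_rot: [1.0, 0.001, -0.001, -0.001]
ft_force: [-0.2, 0.6, -3.8]
grip_width: 0.0534
grip_force: 25.0
```

Call:
send_rows(moves=[0.3, 0, 0, 0, 0, 0, 0, 0.3, 0, 0, 0, 0, 0, 0, 0.3, 0, 0, 0, 0, 0, 0, 0.3, 0, 0, 0, 0, 0, 0, 0.3, 0, 0, 0, 0, 0, 0])

```text
time: 28.82
position: [0.4513, -0.0676, 0.0523]
tool_rot: [1.0, 0.001, 0.001, 0.0]
ft_force: [1.1, 0.1, -3.7]
grip_width: 0.0534
grip_force: 25.0
```

Call:
send_rows(moves=[0.3, -0.05, -0.05, -0.5, 0, 0, 0, 0.3, -0.05, -0.05, -0.9, 0, 0, 0, 0.3, -0.05, -0.05, -1.2, 0, 0, 0, 0.3, -0.05, -0.05, -1.35, 0, 0, 0, 0.3, -0.05, -0.05, -1.35, 0, 0, 0])

```text
time: 29.23
position: [0.4499, -0.0679, 0.0375]
tool_rot: [1.0, 0.001, -0.001, -0.0]
ft_force: [0.2, 0.1, -3.5]
grip_width: 0.0532
grip_force: 25.0
```

Call:
send_rows(moves=[0.3, 0, 0, 0, 0, 0, 0, 0.3, 0, 0, 0, 0, 0, 0, 0.3, 0, 0, -0.1, 0, 0, 0, 0.3, 0, 0, -0.1, 0, 0, 0, 0.3, 0, 0, -0.1, 0, 0, 0])

```text
time: 29.65
position: [0.4503, -0.068, 0.0371]
tool_rot: [1.0, 0.001, 0.0, 0.0]
ft_force: [0.5, 0.3, -4.8]
grip_width: 0.0537
grip_force: 25.0
```

Call:
send_rows(moves=[0.3, 0, 0, -0.1, 0, 0, 0, 0.3, 0, 0, -0.1, 0, 0, 0, 0.3, 0, 0, -0.1, 0, 0, 0, 0.3, 0, 0, -0.1, 0, 0, 0, 0.3, 0, 0, -0.1, 0, 0, 0])

```text
time: 30.07
position: [0.4503, -0.068, 0.037]
tool_rot: [1.0, 0.001, 0.0, 0.0]
ft_force: [-1.5, -0.5, 6.2]
grip_width: 0.0535
grip_force: 25.0
```

Call:
send_rows(moves=[0.7, 0, 0, 0.05, 0, 0, 0, 0.9, 0, 0, 0.05, 0, 0, 0, 1, 0, 0, 0.05, 0, 0, 0, 1, 0, 0, 0.05, 0, 0, 0, 1, 0, 0, 0.05, 0, 0, 0])

```text
time: 30.48
position: [0.4503, -0.0681, 0.0365]
tool_rot: [1.0, 0.001, 0.0, 0.0]
ft_force: [-0.3, -0.3, -0.5]
grip_width: 0.079
grip_force: 0.0
```

Call:
send_rows(moves=[1, 0, 0, 1, 0, 0, 0, 1, 0, 0, 4, 0, 0, 0, 1, 0, 0, 8, 0, 0, 0, 1, 0, 0, 12, 0, 0, 0, 1, 0, 0, 16, 0, 0, 0])

```text
time: 30.9
position: [0.4495, -0.0677, 0.1979]
tool_rot: [1.0, 0.001, -0.001, -0.0]
ft_force: [0.5, -0.1, -1.0]
grip_width: 0.087
grip_force: 0.0
```

Call:
send_rows(moves=[1, 0, 0, 3, 0, 0, 0, 1, 0, 0, 4, 0, 0, 0, 1, 0, 0, 4, 0, 0, 0, 1, 0, 0, 4, 0, 0, 0, 1, 0, 0, 4, 0, 0, 0])

```text
time: 31.32
position: [0.4492, -0.0676, 0.2353]
tool_rot: [1.0, 0.001, -0.001, -0.001]
ft_force: [-0.2, 1.0, -0.3]
grip_width: 0.0873
grip_force: 0.0
```

Call:
send_rows(moves=[1, 0, 0, 0, 0, 0, 0, 1, 0, 0, 0, 0, 0, 0, 1, 0, 0, 0, 0, 0, 0, 1, 0, 0, 0, 0, 0, 0, 1, 0, 0, 0, 0, 0, 0])

```text
time: 31.73
position: [0.4501, -0.0679, 0.236]
tool_rot: [1.0, 0.001, -0.001, -0.0]
ft_force: [-1.5, -0.0, 0.4]
grip_width: 0.0868
grip_force: 0.0
```

```bash
python3 - <<'E'
from h import *
c=cam("wrist")
P=cloud(c); z=P[...,2]; near=np.hypot(P[...,0]-.4505,P[...,1]+.068)<.06
top=near&(z>.0505)&(z<.06); ys,xs=np.nonzero(top); b=blob(top,xs.mean(),ys.mean())
print(top.sum(),np.median(z[top]),circ(outline(c,b,.054)[:,:2],.027),stand(c,.4505,-.068,xs.mean(),ys.mean()-25),monitor.get_obs()["position"])
cv2.imwrite("pics/s8.png",cam("scene")["im"])
E
```

```text
1476 0.05425651868320924 (array([ 0.44992116, -0.06808629]), np.float64(0.00036534944625523703)) (np.uint64(4133), (array([ 0.45065398, -0.06839197]), np.float64(0.0003572389986090504))) [ 0.450164   -0.06798863  0.23620892]
```

View pics/s8.png

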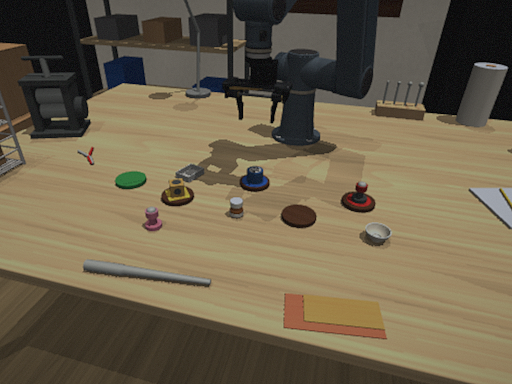

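The scene picture shows the block on yellow (177,190), the cutter on blue (255,178) and the stake on red (360,193). All three are upright and centred within 1 mm. The spare stand is empty, and the jar, bowl and tin haven't moved.

```bash
python3 -c "from rig import workorder; print(workorder.hand_in())"
```

```text
the job is handed in; nothing more can be done
None
```

The job is handed in: the doming block, disc cutter and stake each stand upright on their own stands, within 1 mm of centre by the wrist camera, after about 32 s of robot time; the jar, bowl and tin were not touched.

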